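# Unclamp the tube rack on the shaker

### The job

Free the rack of blood tubes on the parked shaker: roll a fingertip round the knurled rim of the black thumbscrew until it has come three full turns loose (anticlockwise from above), then push the clamp, with its red lip, back from the rack until it stops, and leave both like that. Nothing is to be gripped or lifted: do not take the screw or the lip between the fingers, and leave the rack, its tubes and the things on the bench standing where they are.

Things in the scene. Friction and masses are not known exactly. Their poses are not given: they have to be found in the camera images.
- shaker: parked orbital shaker, fixed: white housing 250 x 250 mm, aluminium platform 260 (its x) x 270 mm (its y), platform top 90 mm above the bench. Origin: centre of its underside. Its y axis is the clamp's slide line: +y points from the thumbscrew to the rack, -y from the thumbscrew to the red lip
- screw (a joint): turn of the knurled thumbscrew, rad, growing anticlockwise seen from above (loosening); tight, 0 to 0.5, at the start. Upright thread: each full turn (6.28) raises it 1.5 mm. Drag about 0.025 N m, so some 1.5 N along the rim turns it; it stays where it is left. Thread stop at five turns
- screw_top (a point): centre of the top of the thumbscrew's black knurled head, 138 mm above the bench when tight; rises with it. Head 40 mm diameter, 18 mm high, rim upright and grippy (friction about 1.1); under it a neck 16 mm diameter and 16 mm high, then a 28 mm collar. The axis is 80 mm from the rack's near face. The point's x axis points along the white stripe on the head and turns with it
- clamp (a joint): slide of the steel clamp, m: 0 against the rack, grows along the shaker's -y to 0.025 at its stop. The collar of the tight screw sits between 3.4 mm high ridges on the clamp foot and blocks it; from a little over two turns loose it slides, with about 2 N of friction
- clamp_lip (a point): middle of the top edge, screw-side face, of the clamp's red upturned lip: 50 mm wide (shaker x), 4 mm thick, top 26 mm above the platform, face 75 mm from the screw axis; moves with the clamp. Push this face along the shaker's -y. The clamp foot is 37 mm wide, its ridges 9.4 mm above the platform; the bar at the rack is 100 mm wide, 24 mm high
- rack: teal tube rack, 104 (its x) x 50 x 54 mm high, loose on the platform between clamp and fence. Origin: centre of its underside; its axes are those of the shaker. Bystander
- tube0: loose glass sample tube with a blue cap standing in the rack, 13 mm diameter, cap 16 mm, 80 mm long, its cap's top 84 mm above the platform. Origin: centre of its foot. Bystander
- tube1: loose glass sample tube with a blue cap standing in the rack, 13 mm diameter, cap 16 mm, 80 mm long, its cap's top 84 mm above the platform. Origin: centre of its foot. Bystander
- tube2: loose glass sample tube with a blue cap standing in the rack, 13 mm diameter, cap 16 mm, 80 mm long, its cap's top 84 mm above the platform. Origin: centre of its foot. Bystander
- tube3: loose glass sample tube with a blue cap standing in the rack, 13 mm diameter, cap 16 mm, 80 mm long, its cap's top 84 mm above the platform. Origin: centre of its foot. Bystander
- tube4: loose glass sample tube with a blue cap standing in the rack, 13 mm diameter, cap 16 mm, 80 mm long, its cap's top 84 mm above the platform. Origin: centre of its foot. Bystander
- tube5: loose glass sample tube with a blue cap standing in the rack, 13 mm diameter, cap 16 mm, 80 mm long, its cap's top 84 mm above the platform. Origin: centre of its foot. Bystander
- pot: white specimen pot with a yellow lid on the bench, 48 mm diameter, 62 mm high, loose. Origin: centre of its underside. Bystander
- timer: white bench timer, 26 x 66 x 62 mm, standing loose on the bench. Origin: centre of its underside. Bystander
- tray: blue open tray, 100 x 75 x 35 mm, loose on the bench. Origin: centre of its underside. Bystander

How it is judged:
By the outcome, as a careful person would: the job done as asked, in the order asked, and still so for the second after the job is handed in, with the robot touching nothing.
It also fails if it takes over 61 s, if anything falls off the work surface, if the arm or the gripper's body presses on something with over 40 N, if the wrist force passes 120 N, or if a joint passes its speed limit or range.

### The arm

A 7-joint arm with a two-finger parallel gripper is mounted at the origin on the work surface. World frame = base frame: x ahead of the robot, y to its left, z up, the work surface at z = 0. Lengths are in mm, angles in rad, forces in N, time in s.
With the tool pointing down it reaches from about 425 to 875 mm from the base axis. Payload 4.7 kg.
Tool frame: the origin (TCP) lies where the fingers leave the gripper's body, on its centre line; the fingertips stand 73 mm ahead of it and the grasp point (between the pads) lies 54 mm ahead of it; z points along the fingers, y is the line along which they close (so a half turn about z gives the same grasp; the last joint's range is limited). The gripper opens to 85 mm and grips with 20 to 120 N. Pads are 22 mm wide; open, the fingers measure 114 mm over their backs; the gripper's body (76 mm by 85 mm) begins 54 mm behind the grasp point. The pads swing forward as they close: fully open they stand 13 mm farther back than shut.
Start: joints at [-1.17, 0.321, -0.07, 1.45, 0.023, 1.371, -0.057], TCP at [245.22, 601.984, 303.949] pointing down, gripper open.
Joint ranges: [-2.86, 2.86], [-0.3, 2.09], [-1.38, 1.24], [0.06, 2.45], [-1.56, 4.7], [0.09, 2.05], [-2.69, 2.69]. Speed limits (rad/s): [2.57, 2.57, 3.14, 3.14, 3.14, 3.14, 3.14].

### API

Orientations are given as a unit quaternion [w, x, y, z].
In Python, from workcell import ctrl, hand, eyes, sensors gives the robot as it stands. Calls block until the motion is done:
- ctrl.move_ptp(position, orientation): joint-space move of the TCP to a pose.
- ctrl.movel(position, orientation=None, max_speed=150): straight line of the TCP; orientation=None keeps the orientation; max_speed is the mean speed in mm/s.
- ctrl.goto_joints(angles): joint-space move.
- hand.set_gripper(opening, grip_force=None): opening from 0.0 (shut) to 1.0 (fully open); grip_force is the grip in N (None keeps the last); returns when the fingers have stopped.
- ctrl.sleep(seconds).
- ctrl.solve_ik(position, orientation): joint angles nearest the present ones, or None.
- eyes.grab_frame(name): name is "scene" or "top" or "wrist"; returns a dict with "image" (480x640x3 uint8, red, green, blue), "range_z" (480x640 float32, mm along the optical axis (not along the pixel's ray), 0 where there is no reading), "K" (3x3 intrinsics, pixels), "dist_coeffs" ([k1, k2, p1, p2, k3] as OpenCV has them; the pictures are not rectified), "world_from_camera" (4x4, takes a point from camera to world coordinates). Camera axes: x right, y down, z forward; pixel columns grow to the right and rows downward; lengths in mm; the calibration is good to about 2 mm. A picture is of the moment at which its call begins.
A pose or a line that the arm cannot do raises ctrl.MotionError and nothing moves.
- ctrl.job_done(): hands the job in; it is judged then, once.
Readings, each from a call of its own:
- sensors.current_clock(): time.
- sensors.current_joint_pos(): joint angles.
- sensors.current_qvel(): joint speeds.
- sensors.current_effort(): joint torques, N m.
- sensors.current_position(): TCP position.
- sensors.current_tool_rot(): TCP orientation.
- sensors.current_force(): force on the tool from outside, world axes, zero at the start.
- sensors.current_torque(): the same for the moment, N m.
- sensors.current_gripper_width(): opening from 0.0 (shut) to 1.0 (fully open).
- sensors.current_grip_force(): force on a finger pad.
Only numpy, scipy, OpenCV 4.12 (cv2) and the standard library are available. Lean on these libraries where they do the work, as an engineer would, in place of code of your own. Each camera call takes 0.05 s, during which the arm holds its last target. There are 200 camera calls.

## Working session

There is one attempt and no reset: what is moved stays moved. The work goes in short steps, each a Python script; the robot and the scene stay as the last script left them, time stands still between calls to the robot, and variables do not carry over. Pictures are saved under pics/ and viewed, at most 10 in all, crops included, and the job is handed in when it is done.

```bash
ls; mkdir -p pics; python3 - <<'E'
from workcell import ctrl,hand,eyes,sensors
import cv2,numpy as np
for n in("scene","top"):
    f=eyes.grab_frame(n); np.savez(f"pics/{n}0.npz",**f); cv2.imwrite(f"pics/{n}0.png",f["image"][:,:,::-1])
    print(n,f["K"],f["dist_coeffs"],f["world_from_camera"])
print(sensors.current_clock(),sensors.current_position(),sensors.current_tool_rot())
E
```

```text
pics
scene [[499.58709292   0.         322.41736027]
 [  0.         499.58709292 235.73701367]
 [  0.           0.           1.        ]] [-0.04026533  0.          0.          0.          0.        ] [[ 8.63214792e-01  3.52525023e-01 -3.61367308e-01  9.22421015e+02]
 [ 5.04671563e-01 -6.20895632e-01  5.99829332e-01 -4.30876834e+02]
 [-1.29165340e-02 -7.00153356e-01 -7.13875648e-01  6.89371306e+02]
 [ 0.00000000e+00  0.00000000e+00  0.00000000e+00  1.00000000e+00]]
top [[553.30851737   0.         318.1698952 ]
 [  0.         553.30851737 231.89487859]
 [  0.           0.           1.        ]] [-0.17458431  0.          0.          0.          0.        ] [[ 8.12948346e-02 -9.75147343e-01  2.06103881e-01  4.02134536e+02]
 [-9.96690080e-01 -7.94987904e-02  1.69949297e-02  4.12311161e+01]
 [-1.87551333e-04 -2.06803293e-01 -9.78382524e-01  1.20794361e+03]
 [ 0.00000000e+00  0.00000000e+00  0.00000000e+00  1.00000000e+00]]
0.1 [245.0855909  601.64496623 302.95297287] [-1.29356188e-04  1.92179489e-01  9.81359429e-01 -8.36221483e-04]
```

View pics/top0.png

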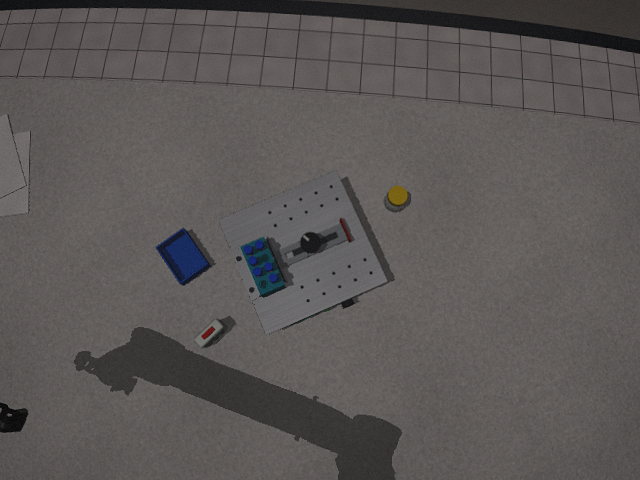

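View pics/scene0.png

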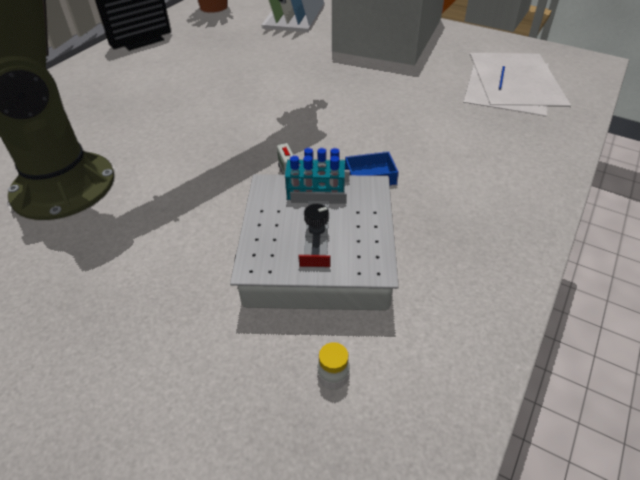

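The top view shows the screw at about (311,242), the red lip at (346,230), the rack at (263,266) and the pot at (397,197). The scene view shows the screw at (316,215) and the lip at (314,261). Next I'll localise these by colour and depth.

```bash
cat > h.py <<'E'
import numpy as np,cv2
def pix2plane(f,uv,z):
    K,d,T=f["K"],f["dist_coeffs"],f["world_from_camera"]
    n=cv2.undistortPoints(np.array(uv,float).reshape(-1,1,2),K,d).reshape(-1,2)
    r=np.c_[n,np.ones(len(n))]@T[:3,:3].T; o=T[:3,3]
    return (o+r*((z-o[2])/r[:,2])[:,None])
def comp(mask,near=None):
    n,l,s,c=cv2.connectedComponentsWithStats(mask.astype(np.uint8))
    i=1+np.argmax(s[1:,4]); return l==i,c[i],s[i]
E
python3 - <<'E'
from h import *
roi={"top":(200,170,400,340),"scene":(225,140,400,300)}
for n in roi:
    f=dict(np.load(f"pics/{n}0.npz")); im=f["image"].astype(int); R,G,B=im[...,0],im[...,1],im[...,2]
    u0,v0,u1,v1=roi[n]; m=np.zeros(R.shape,bool); m[v0:v1,u0:u1]=1
    red=m&(R>70)&(R>2.2*G)
    k,c,s=comp(red); print(n,"red",c,s,pix2plane(f,[c],116))
    bl=np.zeros_like(m); cx,cy={"top":(311,242),"scene":(316,215)}[n]
    bl[cy-16:cy+16,cx-16:cx+16]=1; blk=bl&(im.max(2)<45)
    k,c,s=comp(blk);print("blk",c,s,pix2plane(f,[c],138))
    teal=m&(G>R+25)&(G>80); k,c,s=comp(teal); print("teal",c,s,pix2plane(f,[c],144))
    r=red&(f["range_z"]>0)
    T,K=f["world_from_camera"],f["K"]
    v,u=np.where(r); nn=cv2.undistortPoints(np.c_[u,v].astype(float).reshape(-1,1,2),K,f["dist_coeffs"]).reshape(-1,2)
    P=np.c_[nn,np.ones(len(nn))]*f["range_z"][v,u][:,None]@T[:3,:3].T+T[:3,3]
    print("lip pts",np.median(P,0)); P2=P[:,:2]-P[:,:2].mean(0); w,V=np.linalg.eigh(P2.T@P2); print("lip dir",V[:,1],np.ptp(P2@V[:,1]))
    img=f["image"][v0:v1,u0:u1,::-1]; cv2.imwrite(f"pics/{n}crop.png",cv2.resize(img,None,fx=3.4,fy=3.4,interpolation=cv2.INTER_CUBIC))
f=dict(np.load("pics/top0.npz"))
# platform corners approx
print(pix2plane(f,[(340,172),(387,281),(266,333),(221,222)],90))
E
```

```text
top red [207.59701493 332.50746269] [202 327  13  12  67] [[412.84786253 260.56154938 116.        ]]
blk [310.77386935 243.3718593 ] [295 233  32  22 398] [[603.33404422  72.44719866 138.        ]]
teal [252.  275.5] [252 275   1   2   2] [[529.65061797 180.63382262 144.        ]]
lip pts [418.34151113 266.81349699  65.36848594]
lip dir [-0.65479661  0.75580514] 369.7261085745584
scene red [314.21428571 256.31428571] [300 255  30   4  70] [[643.63591062   6.16966643 116.        ]]
blk [315.50535332 217.46038544] [305 204  23  27 467] [[612.94564422  62.38387893 138.        ]]
teal [320.94871795 168.74871795] [312 159  19  19 195] [[560.64225527 168.84045613 144.        ]]
lip pts [637.77080844  10.0245309  114.75057376]
lip dir [-0.65799913  0.75301869] 369.4700650687952
[[770.6576615   25.09928251  90.        ]
 [547.20945664 -87.27727972  90.        ]
 [422.86548325 147.96531449  90.        ]
 [642.19161622 264.24781056  90.        ]]
```

View pics/topcrop.png

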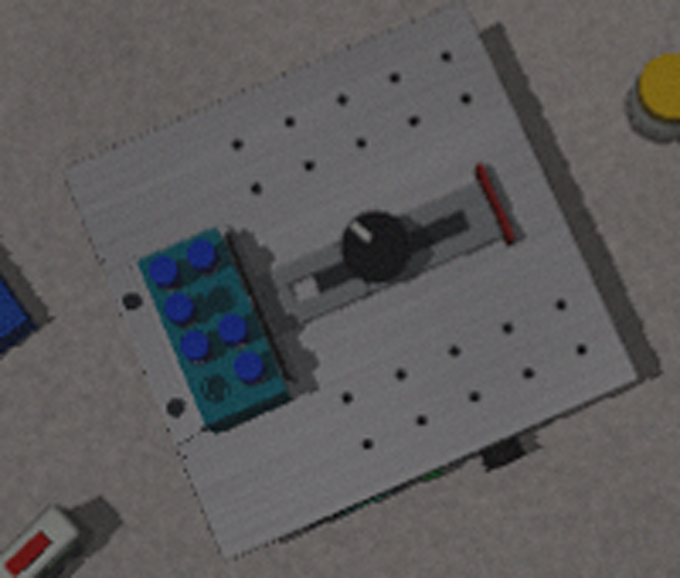

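The crop shows the head centred near (377,246) in crop pixels, with the stripe up-left at (360,232) and the lip running from (480,170) to (513,242). I'll move over the screw, tool aligned with the shaker and fingers shut, for a close look with the wrist camera.

```bash
cat >> h.py <<'E'
def down(a): return [0,float(np.cos(a/2)),float(np.sin(a/2)),0]
E
python3 - <<'E'
from h import *
from workcell import ctrl,hand,eyes,sensors
for a in (28,118,-62,208):
    q=down(np.radians(a)); print(a,[None if (s:=ctrl.solve_ik(p,q)) is None else np.round(s,2) for p in ([605,72,197],[605,72,300],[650,-10,178])])
q=down(np.radians(118))
ctrl.move_ptp([605,72,330],q); hand.set_gripper(0.0)
f=eyes.grab_frame("wrist"); np.savez("pics/w0.npz",**f); cv2.imwrite("pics/w0.png",f["image"][:,:,::-1])
print(f["world_from_camera"],f["K"],f["dist_coeffs"],sensors.current_clock(),sensors.current_position(),sensors.current_force())
E
```

```text
28 [array([-0.6 ,  0.33,  0.53,  1.71, -0.18,  1.15, -1.1 ]), array([-0.61,  0.25,  0.53,  1.58, -0.13,  1.34, -1.14]), array([-0.49,  0.45,  0.6 ,  1.62, -0.27,  1.16, -0.91])]
118 [array([-0.54,  0.33,  0.46,  1.7 , -0.16,  1.15,  0.45]), array([-0.55,  0.25,  0.47,  1.58, -0.11,  1.34,  0.42]), array([-0.44,  0.44,  0.54,  1.62, -0.24,  1.15,  0.64])]
-62 [array([-0.99,  0.49,  1.07,  1.72, -0.46,  1.21, -2.45]), array([-1.  ,  0.37,  1.07,  1.59, -0.33,  1.37, -2.55]), array([-0.79,  0.63,  1.07,  1.63, -0.57,  1.24, -2.26])]
208 [array([-0.45,  0.32,  0.35,  1.7 , -0.12,  1.15,  1.99]), array([-0.48,  0.24,  0.38,  1.58, -0.09,  1.34,  1.97]), array([-0.38,  0.43,  0.45,  1.61, -0.2 ,  1.15,  2.18])]
[[ 8.83066180e-01  4.46404896e-01  1.44626381e-01  5.68577495e+02]
 [ 4.69247125e-01 -8.39338926e-01 -2.74439980e-01  1.43798818e+02]
 [-1.12079900e-03  3.10214178e-01 -9.50666034e-01  3.99669357e+02]
 [ 0.00000000e+00  0.00000000e+00  0.00000000e+00  1.00000000e+00]] [[419.49786908   0.         321.50160797]
 [  0.         419.49786908 241.83375139]
 [  0.           0.           1.        ]] [-0.04351693  0.          0.          0.          0.        ] 3.2 [605.00458287  71.95610492 330.01077491] [ 0.50780165 -0.89532346 -0.58590312]
```

View pics/w0.png

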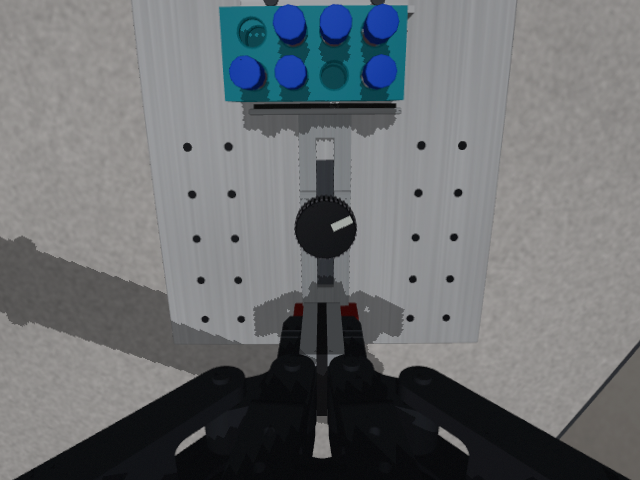

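The wrist view shows the head at about (326,227) with its stripe running toward (342,223). The slot runs straight up the image and the tubes stand in the rack at the top. Next I'll fit the circle, read the stripe angle, and make contact.

```bash
cat >> h.py <<'E'
from scipy.optimize import least_squares
def head(f,guess,z=138.):
    """circle fit of the head's top and stripe angle (world), from a picture rectified on the plane z"""
    xs=np.arange(-35,35,.25); X,Y=np.meshgrid(guess[0]+xs,guess[1]+xs)
    T,K,d=f["world_from_camera"],f["K"],f["dist_coeffs"]
    W=np.c_[X.ravel(),Y.ravel(),np.full(X.size,z)]; Ti=np.linalg.inv(T)
    uv,_=cv2.projectPoints(W,cv2.Rodrigues(Ti[:3,:3])[0],Ti[:3,3],K,np.asarray(d))
    uv=uv.reshape(X.shape+(2,)).astype(np.float32)
    im=cv2.remap(f["image"],uv[...,0],uv[...,1],cv2.INTER_LINEAR)
    dark=(im.max(2)<42).astype(np.uint8)
    dark=cv2.morphologyEx(dark,cv2.MORPH_OPEN,np.ones((49,49),np.uint8)) if 0 else dark
    # best disc: matched filter of radius-20 disc against ring
    D=np.hypot(*np.meshgrid(np.arange(-25,25.1,.25),np.arange(-25,25.1,.25)))
    k=np.where(D<19.7,1.,0)/ (D<19.7).sum()-np.where((D>20.3)&(D<24),1.,0)/((D>20.3)&(D<24)).sum()
    s=cv2.filter2D(dark.astype(float),-1,k,borderType=cv2.BORDER_CONSTANT); i=np.unravel_index(s.argmax(),s.shape)
    c=np.array([X[i],Y[i]]); m=(np.hypot(X-c[0],Y-c[1])<18)&(im.min(2)>75)
    st=np.array([X[m].mean(),Y[m].mean()])-c if m.any() else np.zeros(2)
    return c,s.max(),np.degrees(np.arctan2(st[1],st[0])),np.hypot(*st),im
E
python3 - <<'E'
from h import *
for n,z in(("w0",138),("top0",138),("scene0",138)):
    f=dict(np.load(f"pics/{n}.npz")); r=head(f,(606,70),z); print(n,r[:4])
    if n=="w0": cv2.imwrite("pics/rect.png",r[4][:,:,::-1])
f=dict(np.load("pics/w0.npz"))
# slot/foot direction, lip ends, rack near top edge, platform edges from wrist
p=pix2plane(f,[(194,187),(205,319)],90)[:, :2]; print("holes",p)
for a,b in (((187,147),(205,319)),((228,147),(241,319)),((421,146),(410,318)),((462,146),(446,318))):
    P=pix2plane(f,[a,b],90); d=P[0]-P[1]; print(np.degrees(np.arctan2(d[1],d[0])),np.hypot(*d[:2]),P.mean(0))
print("rack near top edge",pix2plane(f,[(224,101),(405,100)],144))
print("lip ends",pix2plane(f,[(295,305),(357,305)],116))
E
```

```text
w0 (array([606.  ,  77.75]), np.float64(0.8316980817742636), np.float64(44.78895716218989), np.float64(10.926808055074494))
top0 (array([605.25,  73.  ]), np.float64(0.7044548981689476), np.float64(49.50842642156552), np.float64(12.5206155792784))
scene0 (array([613.25,  63.25]), np.float64(0.5387152111404651), np.float64(100.40820482894206), np.float64(16.80536823424396))
holes [[511.17810033  47.71454374]
 [561.88499823 -50.58277795]]
118.45305458680801 140.0541751780876 [528.52139489  10.98558218  90.        ]
118.46744937244023 139.75042663883798 [555.03602728  25.06885055  90.        ]
118.43308289277422 139.50716333368757 [678.32050819  91.56480767  90.        ]
118.44712892688126 139.79998868047596 [704.79720026 105.66534691  90.        ]
rack near top edge [[516.94529994 119.46539849 144.        ]
 [609.62859136 169.28681459 144.        ]]
lip ends [[617.56050783   8.63810902 116.        ]
 [658.56050088  30.44619158 116.        ]]
```

View pics/rect.png

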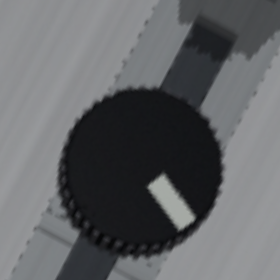

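The circle fit puts the screw axis at about (606.3, 77.2). The shaker +y axis is at 118.45°, which the hole rows and the rack edge at 79.7 mm both confirm. The stripe is at about 50°. I'll approach the rim from the shaker +x side and find the contact by force.

```bash
cat >> h.py <<'E'
A=np.radians(118.45); Q=down(A); C=np.array([606.3,77.2])
EY=np.array([np.cos(A),np.sin(A)]); EX=np.array([EY[1],-EY[0]])
def W(p,z): return [*(C+p[0]*EX+p[1]*EY),z]     # shaker frame about the screw axis -> world
def S(v): return np.array([v[:2]@EX,v[:2]@EY])
E
python3 - <<'E'
from h import *
from workcell import ctrl,hand,eyes,sensors
ctrl.movel(W((48,0),250),Q,max_speed=150); ctrl.movel(W((48,0),197),max_speed=80)
ctrl.sleep(.2); f0=np.mean([sensors.current_force() for _ in range(5)],0); t=sensors.current_clock(); print(f0,t)
x=44.
ctrl.movel(W((x,0),197),max_speed=60)
while x>24:
    x-=.5; ctrl.movel(W((x,0),197),max_speed=30); F=S(sensors.current_force()-f0)
    if abs(F[0])>1.5 or x<33: print(x,F,S(sensors.current_position()[:2]-C),round(sensors.current_clock(),3))
    if F[0]>5: break
np.save("f0.npy",f0)
E
```

```text
[0.13705165 0.20678753 0.81115816] 4.9917
32.5 [-0.35974897  0.31115226] [ 3.24936267e+01 -7.94154112e-03] 10.992
32.0 [ 0.55241766 -0.44104554] [32.2711137  0.0499458] 11.242
31.5 [2.42801951 0.5312353 ] [31.99716563  0.08646413] 11.492
31.0 [ 4.87192246 -0.6291218 ] [31.72733674  0.10964014] 11.742
30.5 [ 5.80030039 -0.18895778] [31.52363135  0.11006247] 11.992
```

Contact is soft, about 6 N/mm, with the finger's half-width near 12 mm. Each short move costs 0.25 s, so I'll use longer segments and correct the press depth from the force reading.

```bash
cat >> h.py <<'E'
R,a,b=20.,11.,12.
def lap():
    """centre of the finger for pressing depth e, as (normal, corner offset), ccw from the middle of the +x flat"""
    pts=[]
    for k in range(4):
        n0=np.radians(90*k); c=np.array([(b,a),(-b,a),(-b,-a),(b,-a)][k])
        for i in range(5): ph=n0+np.pi/8*i; pts.append((np.array([np.cos(ph),np.sin(ph)]),c))
        n=np.round([np.cos(n0+np.pi/2),np.sin(n0+np.pi/2)]); pts.append((n,c*np.abs(n)))  # middle of next flat
    return pts
def roll(idx,e,z,f0,ctrl,sensors,Fd=6.,speed=60,log=True):
    P=lap(); ft=[]
    for i in idx:
        n,c=P[i%len(P)]; ctrl.movel(W(c+(R+.3-e)*n,z),max_speed=speed)
        F=S(sensors.current_force()-f0); Fn=F@n; Ft=F@np.array([-n[1],n[0]]); ft.append((i,round(Fn,1),round(Ft,1),round(e,2)))
        e=float(np.clip(e+.6*(Fd-Fn)/6,-4,5))
        if Fn>30: print("HIGH"); break
    if log: print(ft)
    return e
E
python3 - <<'E'
from h import *
from workcell import ctrl,hand,eyes,sensors
f0=np.load("f0.npy")
e=roll(range(0,18),1.5,197,f0,ctrl,sensors)
f=eyes.grab_frame("wrist"); np.savez("pics/w1.npz",**f); cv2.imwrite("pics/w1.png",f["image"][:,:,::-1])
print(e,sensors.current_clock(),sensors.current_force())
E
```

```text
[(0, np.float64(2.5), np.float64(1.4), 1.5), (1, np.float64(0.3), np.float64(-1.1), 1.85), (2, np.float64(-0.8), np.float64(-0.5), 2.41), (3, np.float64(-0.1), np.float64(-0.4), 3.1), (4, np.float64(0.0), np.float64(1.5), 3.71), (5, np.float64(5.6), np.float64(1.7), 4.31), (6, np.float64(4.6), np.float64(3.1), 4.35), (7, np.float64(2.9), np.float64(2.0), 4.49), (8, np.float64(4.2), np.float64(0.8), 4.8), (9, np.float64(6.0), np.float64(-2.6), 4.98), (10, np.float64(10.2), np.float64(-6.5), 4.98), (11, np.float64(15.0), np.float64(-0.4), 4.56), (12, np.float64(7.4), np.float64(2.0), 3.66), (13, np.float64(6.6), np.float64(2.2), 3.52), (14, np.float64(6.5), np.float64(0.5), 3.46), (15, np.float64(5.1), np.float64(-0.5), 3.42), (16, np.float64(6.9), np.float64(-2.5), 3.51), (17, np.float64(9.5), np.float64(0.7), 3.42)]
3.0720073084828536 17.1917 [ 5.06490435 -8.10019045 -4.15300849]
```

View pics/w1.png

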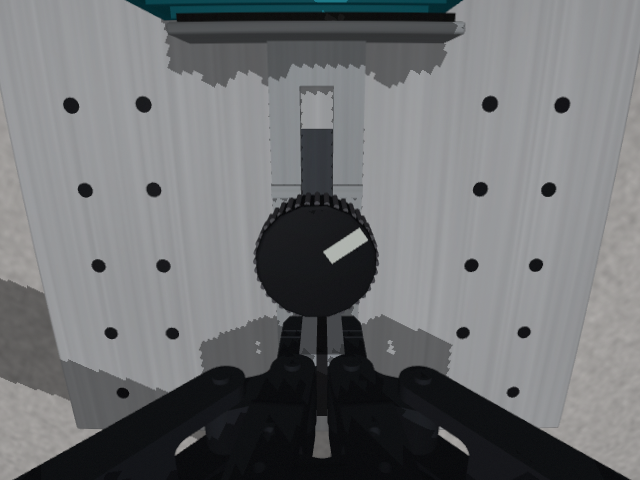

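The wrist view shows the head at (317,257) and the stripe at (346,246), so the angle is either nearly unchanged or one full turn on. The depth of the head top will settle which: each turn raises it 1.5 mm.

```bash
cat >> h.py <<'E'
def state(f,u0,v0,r):
    """height of head top above platform by depth, and stripe angle in the shaker frame, deg"""
    T,K,d=f["world_from_camera"],f["K"],f["dist_coeffs"]
    v,u=np.mgrid[0:480,0:640]; n=cv2.undistortPoints(np.stack([u,v],-1).astype(float).reshape(-1,1,2),K,d).reshape(480,640,2)
    P=np.concatenate([n,np.ones((480,640,1))],2)*f["range_z"][...,None]@T[:3,:3].T+T[:3,3]
    m=np.hypot(u-u0,v-v0)<r; ok=m&(f["range_z"]>0); h=np.median(P[ok][:,2])
    s=np.zeros_like(m); s=m&(f["image"].min(2)>75); k,c,_=comp(s)
    q=pix2plane(f,np.c_[u[k],v[k]],h)[:,:2]; w,V=np.linalg.eigh(np.cov(q.T)); dr=V[:,1]
    cc=P[ok][:,:2].mean(0); dr=dr*np.sign(dr@(q.mean(0)-cc))
    L=(f["range_z"]>0)&(abs(P[...,2]-90)<6); pl=np.median(P[L][:,2])
    return h,pl,np.degrees(np.arctan2(dr@EY,dr@EX))%360,k.sum(),ok.sum()
E
python3 - <<'E'
from h import *
for n,u,v,r in(("w0",327,230,24),("w1",317,259,48)):
    print(n,state(dict(np.load(f"pics/{n}.npz")),u,v,r))
E
```

```text
w0 (np.float64(137.80065372216814), np.float64(89.7601218709973), np.float64(25.728237201839622), np.int64(156), np.int64(1783))
w1 (np.float64(139.42221709053786), np.float64(89.76219682677049), np.float64(35.382587163389736), np.int64(609), np.int64(7178))
```

The head rose 1.62 mm and the stripe advanced 10°, so it has turned one full turn plus 10° without slipping. I'll refine the centre and finger size from the contact data and roll one more lap.

```bash
cat >> h.py <<'E'
C=C+1.0*EX-.75*EY; a,b=8.7,11.2
E
python3 - <<'E'
from h import *
from workcell import ctrl,hand,eyes,sensors
f0=np.load("f0.npy")
e=roll(range(18,42),1.5,198.5,f0,ctrl,sensors)
f=eyes.grab_frame("wrist"); np.savez("pics/w2.npz",**f)
print(e,sensors.current_clock(),state(f,317,257,45))
E
```

```text
[(18, np.float64(5.1), np.float64(3.0), 1.5), (19, np.float64(1.9), np.float64(1.7), 1.59), (20, np.float64(1.5), np.float64(0.9), 2.01), (21, np.float64(4.4), np.float64(-0.0), 2.46), (22, np.float64(5.9), np.float64(-1.5), 2.62), (23, np.float64(5.1), np.float64(0.9), 2.62), (24, np.float64(4.7), np.float64(2.3), 2.71), (25, np.float64(2.7), np.float64(2.1), 2.84), (26, np.float64(2.7), np.float64(0.2), 3.17), (27, np.float64(2.3), np.float64(0.1), 3.51), (28, np.float64(5.0), np.float64(-1.8), 3.87), (29, np.float64(9.2), np.float64(1.0), 3.97), (30, np.float64(8.6), np.float64(2.6), 3.65), (31, np.float64(6.9), np.float64(1.3), 3.39), (32, np.float64(6.3), np.float64(-0.5), 3.3), (33, np.float64(8.7), np.float64(-2.4), 3.28), (34, np.float64(11.4), np.float64(-4.7), 3.01), (35, np.float64(11.9), np.float64(-0.2), 2.47), (36, np.float64(7.2), np.float64(1.4), 1.88), (37, np.float64(8.1), np.float64(0.7), 1.76), (38, np.float64(6.5), np.float64(1.1), 1.56), (39, np.float64(5.1), np.float64(-0.3), 1.51), (40, np.float64(8.2), np.float64(-1.3), 1.6), (41, np.float64(9.7), np.float64(0.6), 1.38)]
1.014183436510118 24.0167 (np.float64(141.87184905811085), np.float64(89.75871771527912), np.float64(272.08434970319615), np.int64(358), np.int64(6331))
```

The rise of 4.07 mm and the stripe agree on 2.68 turns. About 124° remains, a half flat plus a quarter arc. I'll finish that, back off and look.

```bash
cat >> h.py <<'E'
def proj(f,p):
    Ti=np.linalg.inv(f["world_from_camera"]); return cv2.projectPoints(np.array([p],float),cv2.Rodrigues(Ti[:3,:3])[0],Ti[:3,3],f["K"],np.asarray(f["dist_coeffs"]))[0].ravel()
E
python3 - <<'E'
from h import *
from workcell import ctrl,hand,eyes,sensors
f0=np.load("f0.npy")
e=roll(range(42,47),1.2,199.5,f0,ctrl,sensors)
p=S(sensors.current_position()[:2]-C); print(p)
ctrl.movel(W((p[0]+14,p[1]),199.5),max_speed=60)
f=eyes.grab_frame("wrist"); np.savez("pics/w3.npz",**f); cv2.imwrite("pics/w3.png",f["image"][:,:,::-1])
u=proj(f,[*C,142.5]); print(u,sensors.current_clock(),state(f,*u,40))
E
```

```text
[(42, np.float64(6.2), np.float64(2.9), 1.2), (43, np.float64(3.0), np.float64(1.2), 1.18), (44, np.float64(1.8), np.float64(0.1), 1.48), (45, np.float64(3.8), np.float64(-0.0), 1.9), (46, np.float64(5.3), np.float64(-0.5), 2.13)]
[30.65034174 -7.51302067]
[187.79617348 331.15697504] 25.9 (np.float64(142.3507540785777), np.float64(89.81190070189956), np.float64(7.704313983967926), np.int64(421), np.int64(4998))
```

View pics/w3.png

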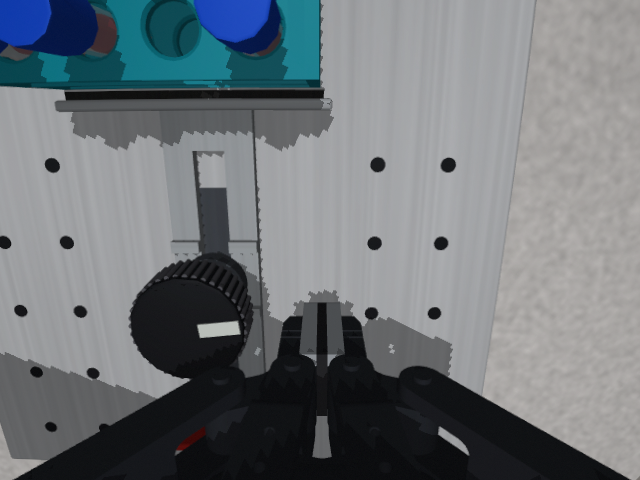

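The head sits at about (188,325) and the stripe at (220,329), pointing 7.7° in the shaker frame, so it is at 2.95 turns. I'll roll about 32° more along the +x side, back off and check.

```bash
python3 - <<'E'
from h import *
from workcell import ctrl,hand,eyes,sensors
f0=np.load("f0.npy"); x=b+20.3-2.2; z=199.5
for p,s in(((x,-8.7),40),((x,3.2),40)):
    ctrl.movel(W(p,z),max_speed=s); print(S(sensors.current_force()-f0))
ctrl.movel(W((x+14,3.2),z),max_speed=60)
f=eyes.grab_frame("wrist"); np.savez("pics/w4.npz",**f)
u=proj(f,[*C,142.5]); print(u,sensors.current_clock(),state(f,*u,40))
E
```

```text
[ 5.04793524 -1.4487383 ]
[3.93293113 0.54366464]
[194.66045085 356.14412989] 27.3167 (np.float64(142.72657649543598), np.float64(89.80326310371711), np.float64(43.2708869020654), np.int64(471), np.int64(5007))
```

It is now 3.05 turns from the start. Next I'll lift, come down between the screw and the lip, and push the lip along -y until it stops.

```bash
python3 - <<'E'
from h import *
from workcell import ctrl,hand,eyes,sensors
p=S(sensors.current_position()[:2]-C)
ctrl.movel(W(p,245),max_speed=120); ctrl.movel(W((0,-50),245),max_speed=150); ctrl.movel(W((0,-50),178),max_speed=80)
ctrl.sleep(.2); f0=np.mean([sensors.current_force() for _ in range(5)],0); np.save("f0.npy",f0); y=-50.
print(f0)
ctrl.movel(W((0,-60),178),max_speed=50); y=-60
while y>-100:
    y-=2; ctrl.movel(W((0,y),178),max_speed=20); F=sensors.current_force()-f0; s=S(F)
    print(y,np.round(s,1),round(F[2],1),np.round(S(sensors.current_position()[:2]-C),1))
    if s[1]>12: break
print(sensors.current_clock())
E
```

```text
[ 0.5766727  -0.18064793  0.06727763]
-62 [-0.6  0.1] -0.1 [ -0.  -62.1]
-64 [-0.8  0.7] 0.4 [ -0.  -64.1]
-66 [-0.6  0.8] -0.2 [  0.1 -65.9]
-68 [-0.1  2.1] -0.4 [  0.1 -67.7]
-70 [-0.1  1.4] -0.6 [  0.1 -70.1]
-72 [-0.2  1.8] 0.2 [  0.  -72.3]
-74 [0.2 1.3] 0.3 [ -0.  -74.3]
-76 [0.1 1.4] -0.8 [ -0.  -76.3]
-78 [0.1 0.9] 0.4 [ -0.1 -78.3]
-80 [0.1 1.1] 0.7 [ -0.1 -80.3]
-82 [-0.   1.2] -0.3 [ -0.  -82.3]
-84 [0.6 1. ] 0.2 [ -0.  -84.3]
-86 [0.3 1.4] -1.4 [ -0.  -86.3]
-88 [-0.3  1.3] -1.2 [ -0.  -88.3]
-90 [0.4 2.2] 0.6 [ -0.  -90.3]
-92 [-1.2  4.9] 2.1 [  0.1 -90.6]
-94 [-3.1  9.3] 4.8 [  0.1 -90.9]
-96 [-3.  12.9] 5.3 [  0.2 -91.1]
34.4917
```

It slid 24–25 mm and then met the stop, with force rising to 13 N. I'll back off, rise and check both.

```bash
python3 - <<'E'
from h import *
from workcell import ctrl,hand,eyes,sensors
ctrl.movel(W((0,-78),178),max_speed=60); ctrl.movel(W((0,-78),290),max_speed=120)
ctrl.movel(W((0,-55),310),max_speed=120)
f=eyes.grab_frame("wrist"); np.savez("pics/w5.npz",**f); cv2.imwrite("pics/w5.png",f["image"][:,:,::-1])
u=proj(f,[*C,142.5]); print(u,sensors.current_clock(),state(f,*u,20))
g=eyes.grab_frame("scene")["image"][120:400,200:430,::-1]; cv2.imwrite("pics/s5.png",cv2.resize(g,None,fx=2.1,fy=2.1))
E
```

```text
[318.47710603 154.3639886 ] 36.475 (np.float64(142.37058141318016), np.float64(89.73576616995194), np.float64(39.86445744358452), np.int64(127), np.int64(1251))
```

View pics/w5.png

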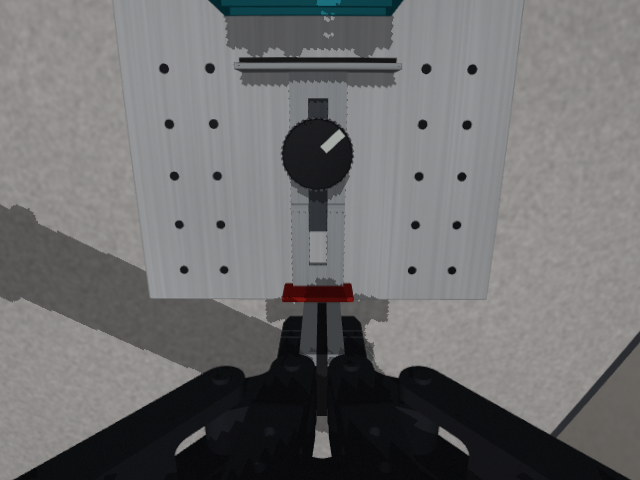

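View pics/s5.png

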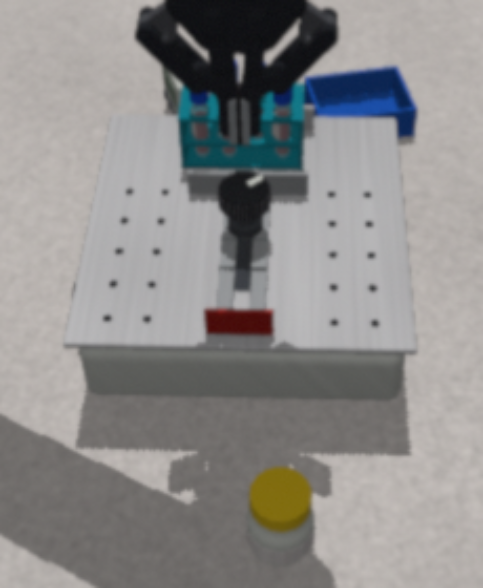

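The wrist view shows the clamp bar clear of the rack at (318,66), the lip at the platform edge at (318,293), and the stripe at about 40°, which is 3.04 turns or more. The scene view shows the rack, tray and pot still standing.

```bash
python3 -c "
from workcell import ctrl
print(ctrl.job_done())"
```

```text
the job is handed in; nothing more can be done
None
```

I handed the job in at about 36 s: the thumbscrew is about 3.04 turns loose, the clamp is pushed back 24–25 mm to its stop, and nothing was gripped; the rack, tray and pot look unmoved in the last pictures, but I did not check every tube or the timer.

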